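# Tap a steel blank home in a covered welding jig

### The arm

A 7-joint arm with a two-finger parallel gripper is mounted at the origin on the work surface; the furniture and walls round the work are solid. World frame = base frame: x ahead of the robot, y to its left, z up, the work surface at z = 0. Lengths are in m, angles in degrees, forces in N, time in s.
With the tool pointing down it reaches from about 0.425 to 0.875 m from the base axis. Payload 4.7 kg.
Tool frame: the origin (TCP) lies on the centre line of the jaws, within the pads' length; the fingertips stand 11 mm ahead of it and the grasp point (between the pads) lies 8 mm behind it; z points along the fingers, y is the direction in which the jaws open and shut (so a half turn about z gives the same grasp; the last joint's range is limited). The gripper opens to 87 mm and grips with 3 to 60 N. Pads are 19 mm wide; open, the fingers measure 117 mm over their backs; the gripper's body (75 mm by 190 mm) begins 51 mm behind the grasp point.
Start: joints at [-71.958, 18.392, -4.016, 83.108, 1.295, 78.541, -3.26], TCP at [0.193, 0.621, 0.234] pointing down, gripper open.
Joint ranges: [-163.93, 163.93], [-17.29, 119.83], [-79.2, 71.16], [3.27, 140.29], [-89.18, 269.18], [5.43, 117.66], [-154.24, 154.24]. Speed limits (degrees/s): [147.25, 147.25, 180, 180, 180, 180, 180].

### API

Orientations are given as [roll, pitch, yaw] about the fixed x, y, z axes, in that order (R = Rz(yaw) Ry(pitch) Rx(roll)).
In Python, from cell import env gives the robot as it stands.
- The arm moves only by the tool servo_tool, never from a script. Its argument "moves" is text: rows parted by semicolons, each of 7 numbers parted by spaces: the shift along the tool's x, y, z as a fraction of full scale, then the turn, a rotation vector about the tool's x, y, z as a fraction of full scale, then the gripper's target within -1 to 1 (shut at 1, half-way at 0, fully open at -1). A call has 1 to 20 rows; each row shifts and turns the pose as measured when the row begins, along the tool's axes as they then stand; what a row does not reach is not made up. Full scale, the value 1, is 1000 mm for a shift and 0.5 rad for a turn. A row lasts 1/12 s, in which the tool goes at most 41.7 mm and 7.16 degrees, less where a joint would pass 70% of its speed; a pose out of reach is approached as far as the arm can. A call with a number of a shift or a turn outside -1 to 1 is refused whole. A call with a gripper value outside its range is refused whole. The fingers move at their own pace and stop on an object; "squeeze" is the grip in N (left out, the last holds). Time passes only in rows, so rows that do not move let the fingers close. It gives the time, the measured TCP pose, the force and the opening at its end, in the units of the state.
- env.get_obs(): the state, without advancing time (a new reading comes with each control period).
- env.read_camera(name): name is "scene" or "top" or "wrist"; returns a dict with "img" (400x640x3 uint8, red, green, blue), "range_z" (400x640 float32, m along the optical axis (not along the pixel's ray), 0 where there is no reading), "mtx" (3x3 intrinsics, pixels), "T" (4x4, takes a point from camera to world coordinates); the wrist camera has in their place "hand_eye" (4x4, takes a point from camera to tool coordinates, whose origin is the TCP and whose axes are the flange's). Camera axes: x right, y up, looking along -z (the intrinsics and any distortion apply to the point x, -y, -z); pixel columns grow to the right and rows downward; lengths in m; the calibration is good to about 2 mm. The wrist camera is an equidistant fisheye: a pixel r from the principal point sees the ray r / f radians off the axis. A picture is of the moment at which its call begins: read the wrist's pose just before it.
- env.sign_off(): hands the job in, once; it reports no verdict.
The state is a dict: "time_s": time; "qpos": joint angles; "joint_velocities": joint speeds; "effort": joint torques, N m; "tool_pos": TCP position; "tool_rot": TCP orientation; "force": force on the tool from outside, world axes, zero at the start; "wrist_torque": the same for the moment, N m; "grip_width": finger opening in m.
Only numpy, scipy, OpenCV 4.12 (cv2) and the standard library are available. Lean on these libraries where they do the work, as an engineer would, in place of code of your own. Each camera call takes 0.05 s, during which the arm holds its last target.

### The job

A steel blank sits part-way into the covered jig on the bench, and the stop it must meet is hidden inside. Pick up the centre punch and, pushing the blank's outer end with the punch only (never with the gripper), nudge it in with at least three small, gentle, separate taps, drawing the punch clear after each, until the blank is fully home against the stop. Then lay the punch flat on the bench, not touching the blank, and leave the jar, mandrel and ceramic cup undisturbed.

Things in the scene. Friction and masses are not known exactly. Their poses are not given: they have to be found in the camera images.
- jig: Low covered steel jig fixed to the bench. Origin: on the bench top straight under the middle of the tunnel mouth; x points level into the tunnel (the way the blank slides), z up. Base plate 96 mm wide, 10 mm thick, from x = -35 to +98 mm; two rails 16 mm high stand on it from x = -27 mm inwards, 63 mm apart. A flat cover (top at 30 mm, screw heads 34 mm) starts at x = 0.
- mouth (a point): Centre of the tunnel mouth, 18 mm above the bench; axes as the jig's. The tunnel is 63 mm wide and 16 mm high. A hard fixed stop face is hidden in it 66 to 78 mm inwards, different each time, so the seated blank still sticks 10 to 22 mm out of the mouth.
- blank_mid (a point): Centre of the sawn steel blank, 60 x 88 x 14 mm, 0.3 to 0.55 kg, flat on the jig's base plate (centre 17 mm above the bench). Its own y axis is its 88 mm length, along the jig's x axis. At first its outer end, 44 mm from the centre, is 50 to 65 mm outside the mouth; it must slide 28 to 55 mm to the stop, against 1.5 to 4 N of friction.
- pin (a joint): A light spring pin in the middle of the hidden stop face (m): 0 = standing 6 mm out, untouched; it reads 0.006 when the blank is hard against the stop face. The spring gives less than 0.6 N and does not push the blank back.
- punch_mid (a point): Centre of the centre punch, a slim steel rod 118 mm long and about 11 mm thick, 0.07 kg, lying flat on the bench, 5.5 mm below its centre. Its own y axis runs along its length, the pointed end at -y and the blunt end at +y, each 59 mm from the centre; either end may push. Grasp it across its middle.
- jar: Bystander: upright round paste jar with a blue lid, 60 mm diameter, 68 mm high; origin at the centre of its underside.
- mandrel: Bystander: upright grey cylinder with a T handle, 38 mm diameter, 69 mm high; origin at the centre of its underside.
- cup: Bystander: upright pink ceramic gas cup, 19 mm diameter, 47 mm high; origin at the centre of its underside.

How it is judged (in metres and radians):
On the way, in this order (a step that is already met when the one before it is completed fails the run):
1. the punch pushes the blank, which is not yet home (contact force between punch and blank above 0.3 N and value of joint pin below 0.004 m).
2. the punch is drawn clear after a first tap that moved the blank by 3 mm or more but not yet home (contact force between punch and blank below 0.1 N and distance of blank_mid from where it was at the start of the episode above 0.003 m and value of joint pin below 0.004 m), for 0.1 s.
3. the punch pushes the blank again (contact force between punch and blank above 0.3 N).
4. the punch is drawn clear again, the blank now moved by 6 mm or more but not yet home (contact force between punch and blank below 0.1 N and distance of blank_mid from where it was at the start of the episode above 0.006 m and value of joint pin below 0.004 m), for 0.1 s.
5. a further tap with the punch (contact force between punch and blank above 0.3 N).
At the end, for the whole second after the job is handed in: The blank is home: within 2 mm of the hidden stop face (pin pressed in by more than 4 mm) and at rest; the punch lies still and flat on the bench top (its centre less than 10 mm up), not touching the blank (value of joint pin above 0.004 m and linear speed of blank below 0.01 m/s and height (world z) of punch_mid below 0.01 m and linear speed of punch below 0.02 m/s and contact force between punch and blank below 0.1 N).
It fails at once if the gripper or arm pushes the blank itself (over 1 N) (contact force between any of the fingers, the arm and blank above 1 N).
It fails at once if the blank is driven hard: the punch bears on it with over 60 N, or it moves faster than 0.3 m/s (contact force between punch and blank above 60 N or linear speed of blank above 0.3 m/s).
It fails at once if a bystander (jar, mandrel or ceramic cup) is moved by over 20 mm (distance of any of jar, mandrel, cup from where it was at the start of the episode above 0.02 m).
It also fails if it takes over 61 s, if anything falls off the work surface, if the arm or the gripper's body presses on something with over 40 N, if the wrist force passes 120 N, or if a joint passes its speed limit or range.

## Working session

There is one attempt and no reset: what is moved stays moved. The work goes in short steps, Python scripts to look and compute and a tool call to move; the robot and the scene stay as the last step left them, time stands still between calls to the robot, and variables do not carry over. Pictures are saved under pics/ and viewed, and the job is handed in when it is done.

Besides the shell and the picture viewer there is one more tool, called after "Emit:" as name(argument=value, ...) on one line, values as JSON. servo_tool: Moves the arm, as the interface text tells. Its arguments: {"type":"object","properties":{"moves":{"type":"string"},"squeeze":{"type":"number"}},"required":["moves"]}

```bash
ls; mkdir -p pics
cat > h.py <<'E'
import numpy as np, cv2
from cell import env
def save(n,f,scale=1):
    cv2.imwrite(f,cv2.cvtColor(n,cv2.COLOR_RGB2BGR))
E
python3 - <<'E'
from h import *
import pickle
o=env.get_obs();print(o)
for n in ["scene","top","wrist"]:
    c=env.read_camera(n); pickle.dump(c,open(f"{n}0.pkl","wb")); save(c["img"],f"pics/{n}0.png")
    print(n,c["mtx"],c.get("T",c.get("hand_eye")),[k for k in c])
E
```

```text
pics
{'time_s': 0.0, 'qpos': array([-71.95795039,  18.43790833,  -4.01574502,  83.17511262,
         1.29409571,  78.54156914,  -3.26238904]), 'joint_velocities': array([-0.04700402,  0.06634838,  0.04841907, -0.01164939,  0.0492848 ,
       -0.00337274, -0.12301312]), 'effort': array([ 2.94457623e-04, -4.91282487e+01, -4.03881753e-01, -3.12533391e+01,
       -6.40847068e-02,  4.36048291e-02,  1.55431999e-04]), 'tool_pos': array([0.1924612 , 0.62028764, 0.23247273]), 'tool_rot': array([-1.79890606e+02,  4.88759809e-03,  1.62765342e+02]), 'force': array([-0.36665993,  0.34202598,  0.44328453]), 'wrist_torque': array([-0.02163279,  0.03542125, -0.01736521]), 'grip_width': 0.0869002700765015}
scene [[482.08575358   0.         322.52580839]
 [  0.         482.08575358 207.74644073]
 [  0.           0.           1.        ]] [[ 0.88882146  0.21327852 -0.4055967   0.11236626]
 [-0.45817382  0.43011977 -0.77786486 -1.16668865]
 [ 0.00855329  0.87721677  0.48001831  0.50729672]
 [ 0.          0.          0.          1.        ]] ['img', 'range_z', 'mtx', 'T']
top [[500.13607764   0.         320.96253854]
 [  0.         500.13607764 199.39746887]
 [  0.           0.           1.        ]] [[ 0.00553709  0.98853811 -0.15086994  0.31690606]
 [-0.99984419  0.00294412 -0.01740473 -0.43677936]
 [-0.01676106  0.15094281  0.98840039  1.09768832]
 [ 0.          0.          0.          1.        ]] ['img', 'range_z', 'mtx', 'T']
wrist [[309.70691629   0.         321.2682083 ]
 [  0.         309.70691629 194.99562151]
 [  0.           0.           1.        ]] [[-4.47905002e-04  9.70175344e-01  2.42403796e-01  6.57864380e-02]
 [ 9.99999886e-01  4.74875347e-04 -5.28349888e-05 -1.78266610e-03]
 [-1.66370790e-04  2.42403745e-01 -9.70175446e-01 -1.50821445e-01]
 [ 0.00000000e+00  0.00000000e+00  0.00000000e+00  1.00000000e+00]] ['img', 'range_z', 'mtx', 'hand_eye']
```

View pics/top0.png

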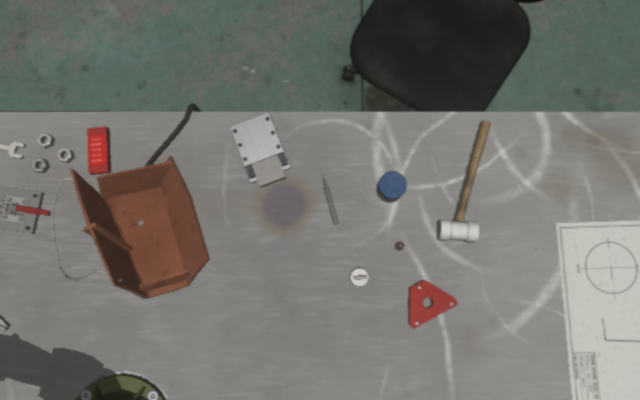

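View pics/scene0.png

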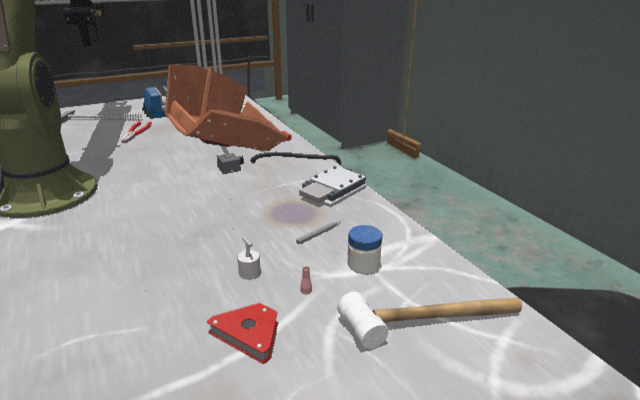

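```bash
cat >> h.py <<'E'
def cloud(c):
    K=c["mtx"];T=c["T"];z=c["range_z"]
    v,u=np.mgrid[0:z.shape[0],0:z.shape[1]]
    x=(u-K[0,2])/K[0,0]*z; y=(v-K[1,2])/K[1,1]*z
    P=np.stack([x,-y,-z,np.ones_like(z)],-1)@T.T
    return P[...,:3]
def onplane(c,uv,h):
    uv=np.atleast_2d(np.asarray(uv,float));K=c["mtx"];T=c["T"]
    d=np.stack([(uv[:,0]-K[0,2])/K[0,0],-(uv[:,1]-K[1,2])/K[1,1],-np.ones(len(uv))],1)@T[:3,:3].T
    o=T[:3,3]; t=(h-o[2])/d[:,2]
    return o+d*t[:,None]
E
python3 - <<'E'
from h import *
import pickle
c=pickle.load(open("top0.pkl","rb"));P=cloud(c)
for n,(u,v) in dict(table=(300,330),cover=(258,135),blank=(270,173),punch=(331,205),jar=(392,185),mandrel=(359,277),cup=(399,245),boxl=(90,220),boxr=(200,250),boxc=(145,230),stain=(285,205)).items(): print(n,P[v,u].round(4))
box=P[90:300,60:215]; print(box[...,2].max())
b=P[110:190,225:295]; m=(b[...,2]>0.015)
img=c["img"]
crop=img[100:240,220:420]; 
save(cv2.resize(crop,None,fx=4,fy=4,interpolation=cv2.INTER_CUBIC),"pics/crop0.png")
z=P[...,2]; hm=np.clip(z[100:240,220:420]*6000,0,255).astype(np.uint8)
cv2.imwrite("pics/hm0.png",cv2.resize(hm,None,fx=4,fy=4,interpolation=cv2.INTER_NEAREST))
E
```

```text
table [ 0.2021 -0.3742  0.0004]
cover [ 0.6233 -0.2782  0.0302]
blank [ 0.5389 -0.3058  0.0248]
punch [ 0.4701 -0.4397  0.0135]
jar [ 0.5058 -0.5674  0.0633]
mandrel [ 0.3148 -0.4967  0.0704]
cup [ 0.3813 -0.582   0.0471]
boxl [ 0.4106 -0.0195  0.2379]
boxr [ 0.3614 -0.2039  0.1988]
boxc [ 0.4049 -0.0698  0.1113]
stain [ 4.717e-01 -3.377e-01 -2.000e-04]
1.0976883190557505
```

View pics/crop0.png

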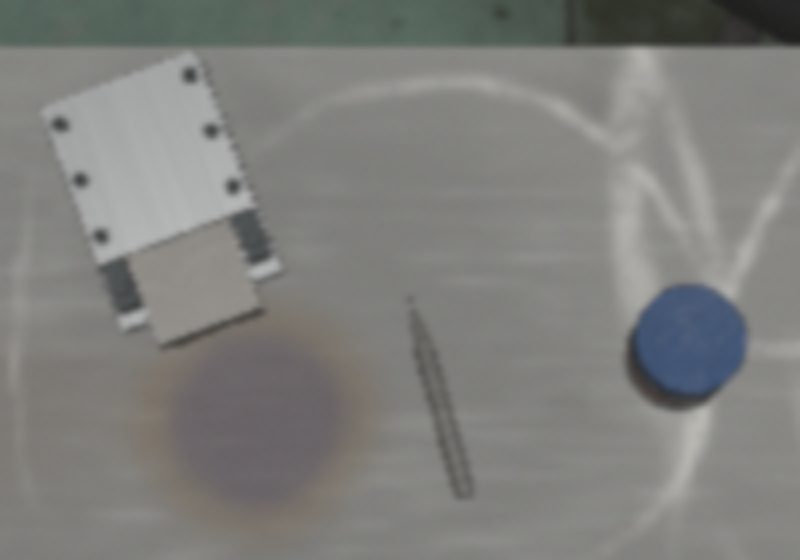

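View pics/hm0.png

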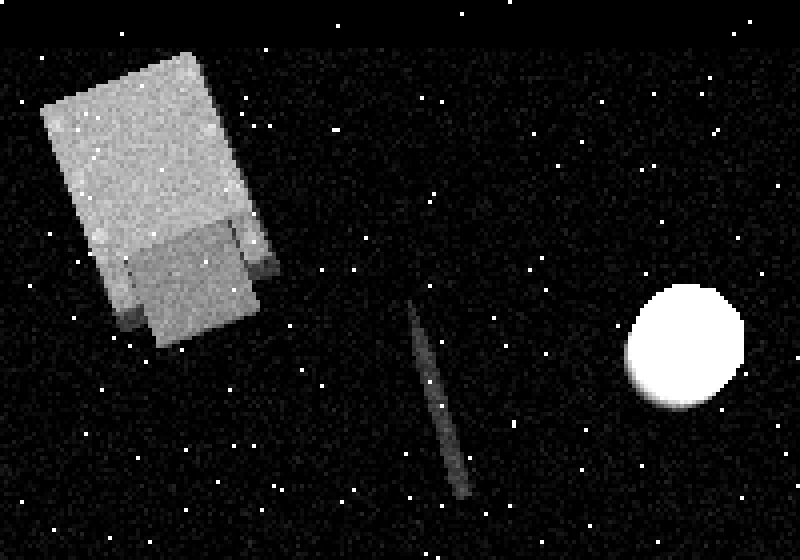

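Run:
```python
from h import *
import pickle
c=pickle.load(open("top0.pkl","rb"))
def w(p,h): return onplane(c,(np.array(p,float)+.5)/4-.5+[220,100],h)[0]
A,B,C,D=[w(p,.030) for p in [(43,107),(193,52),(255,208),(103,265)]]
print("cover",A,B,C,D)
print("len",np.linalg.norm(A-D),np.linalg.norm(B-C),"wid",np.linalg.norm(A-B),np.linalg.norm(C-D))
d=(A-D)+(B-C); print("yaw jig len",np.degrees(np.arctan2(d[1],d[0])))
d2=(A-B)+(D-C); print("wid dir-90",np.degrees(np.arctan2(d2[1],d2[0]))-90)
print("mouth",(C+D)/2)
E1,E2=w((160,346),.024),w((262,308),.024);print("blank end",E1,E2,(E1+E2)/2,np.linalg.norm(E1-E2))
t,b=w((410,298),.0055),w((465,495),.0055); 
P=cloud(c); z=P[...,2]
m=((z>0.006)&(z<0.02)).astype(np.uint8); m[:, :318]=0;m[:,345:]=0;m[:165]=0;m[235:]=0
m=cv2.medianBlur(m,3); ys,xs=np.nonzero(m)
Q=onplane(c,np.stack([xs,ys],1),.009); 
mu=Q.mean(0);u,s,vt=np.linalg.svd((Q-mu)[:,:2]);pr=(Q-mu)[:,:2]@vt[0]
print("punch",t,b,(t+b)/2,np.linalg.norm(t-b),np.degrees(np.arctan2(*(t-b)[1::-1])), "svd",vt[0],pr.min(),pr.max(),mu[:2]+vt[0]*(pr.min()+pr.max())/2, np.degrees(np.arctan2(vt[0][1],vt[0][0])))
```

```text
cover [ 0.64297691 -0.21629584  0.03      ] [ 0.67463306 -0.29888158  0.03      ] [ 0.58569105 -0.33488776  0.03      ] [ 0.55357729 -0.25217027  0.03      ]
len 0.09632895469030366 0.0959537642127785 wid 0.08844498657337829 0.0887326075802334
yaw jig len 21.951903975754792
wid dir-90 21.095385580309568
mouth [ 0.56963417 -0.29352902  0.03      ]
blank end [ 0.50973645 -0.28364529  0.024     ] [ 0.53100687 -0.33910278  0.024     ] [ 0.52037166 -0.31137403  0.024     ] 0.0593966617247299
punch [ 0.54054671 -0.4198204   0.0055    ] [ 0.43054224 -0.45053793  0.0055    ] [ 0.48554448 -0.43517916  0.0055    ] 0.11421274178435507 15.601804467765152 svd [-0.96264052 -0.27078262] -0.054392522006168766 0.04912583670058085 [ 0.47893941 -0.43568653] -164.28915738943815
```

Run:
```python
from h import *
import pickle
for n in ["scene","top"]:
    c=pickle.load(open(n+"0.pkl","rb"));P=cloud(c); ok=c["range_z"]>0
    # max heights on grid
    X=P[ok];
    print(n); 
    for x0 in np.arange(-.1,.9,.1):
        r=[]
        for y0 in np.arange(-.7,.9,.1):
            m=(X[:,0]>=x0)&(X[:,0]<x0+.1)&(X[:,1]>=y0)&(X[:,1]<y0+.1)&(X[:,2]<1.05)
            r.append("%5.2f"%np.percentile(X[m,2],98) if m.sum()>5 else "  -  ")
        print("%.1f"%x0," ".join(r))
```

```text
scene
-0.1  0.00  0.00  0.00  0.00  0.00  0.01  0.28  0.06   -     -     -     -     -     -     -     -  
0.0  0.00  0.00  0.00  0.00  0.00  0.01  0.40  0.40  0.00  0.00  0.00  0.00  0.02  0.01  0.00   -  
0.1  0.00  0.00  0.00  0.00  0.00  0.00  0.01  0.01  0.00  0.00  0.00  0.02  0.35  0.26  0.00   -  
0.2  0.02  0.00  0.00  0.00  0.00  0.20  0.25  0.00  0.00  0.01  0.01  0.02  0.34  0.34  0.00   -  
0.3  0.03  0.05  0.06  0.00  0.21  0.19  0.27  0.00  0.00  0.00  0.01  0.08  0.08  0.00   -     -  
0.4  0.04  0.07  0.01  0.00  0.00  0.18  0.24  0.22  0.00   -     -     -     -    0.00   -     -  
0.5  0.00  0.07  0.01  0.03  0.03  0.12  0.13  0.18   -     -     -     -     -     -     -     -  
0.6  0.00  0.00  0.00  0.03  0.03  0.01  0.01  0.02  0.02  0.00  0.00  0.01  0.00   -     -     -  
0.7   -     -     -     -     -    0.01   -     -     -     -     -     -     -     -     -     -  
0.8   -     -     -     -     -     -     -     -     -     -     -     -     -     -     -     -  
top
-0.1   -     -     -     -     -     -     -     -     -     -     -     -     -     -   
[... 209 characters left out ...]
  
0.2  0.03  0.00  0.00  0.00  0.00  0.19  0.25  0.00  0.00  0.01   -     -     -     -     -     -  
0.3  0.03  0.04  0.04  0.00  0.21  0.19  0.27  0.20  0.00  0.00   -     -     -     -     -     -  
0.4  0.05  0.07  0.01  0.00  0.00  0.18  0.24  0.22  0.08  0.08   -     -     -     -     -     -  
0.5  0.00  0.07  0.01  0.03  0.03  0.12  0.13  0.17  0.02  0.02  0.01   -     -     -     -     -  
0.6  0.00  0.00  0.00  0.03  0.03  0.01  0.02  0.02  0.02  0.02  0.01   -     -     -     -     -  
0.7 -0.27   -     -     -     -    0.01   -     -     -     -     -     -     -     -     -     -  
0.8 -0.26 -0.26   -     -     -     -     -     -     -     -     -     -     -     -     -     -
```

View pics/wrist0.png

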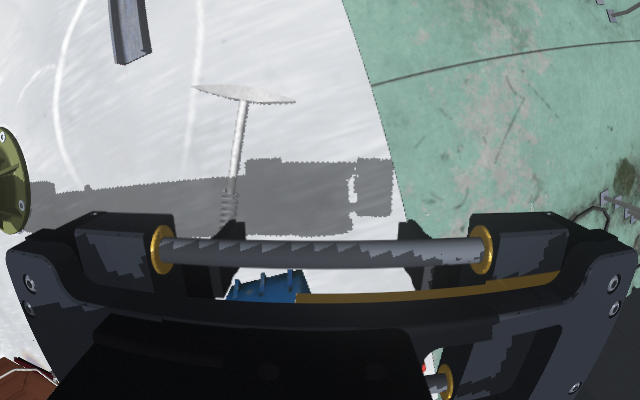

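Emit:
servo_tool(moves="0 0 -0.035 0 0 0 0;0 0 -0.04 0 0 0 0;0 0 -0.04 0 0 0 0;0 0 -0.02 0 0 0 0;-0.041 0 0 0 0 0.12 0;-0.041 0 0 0 0 0.12 0;-0.041 0 0 0 0 0.12 0;-0.041 0 0 0 0 0.12 0;-0.041 0 0 0 0 0.12 0;-0.041 0 0 0 0 0.12 0", squeeze=15)

```text
time_s: 0.98
tool_pos: [0.405, 0.5189, 0.3672]
tool_rot: [-179.3, -0.3, 142.9]
force: [1.0, 2.0, 0.0]
grip_width: 0.0438
```

Emit:
servo_tool(moves="-0.041 0 0 0 0 0.13 0;-0.041 0 0 0 0 0.13 0;-0.041 0 0 0 0 0.13 0;-0.041 0 0 0 0 0.13 0;-0.041 0 0 0 0 0.13 0;-0.041 0 0 0 0 0.13 0;-0.041 0 0 0 0 0.13 0;-0.041 0 0 0 0 0.13 0;-0.041 0 0 0 0 0.13 0;-0.041 0 0 0 0 0.13 0;-0.041 0 0 0 0 0.13 0;-0.041 0 0 0 0 0.13 0;-0.041 0 0 0 0 0.13 0;-0.041 0 0 0 0 0.13 0")

```text
time_s: 2.15
tool_pos: [0.6657, 0.0212, 0.3585]
tool_rot: [-178.9, 0.8, 88.2]
force: [0.8, -1.0, -0.1]
grip_width: 0.0439
```

Emit:
servo_tool(moves="-0.041 0 0 0 0 0.13 0;-0.041 0 0 0 0 0.13 0;-0.041 0 0 0 0 0.13 0;-0.041 0 0 0 0 0.13 0;-0.041 0 0 0 0 0.13 0;-0.041 0 0 0 0 0.13 0;-0.041 0 0 0 0 0.13 0;-0.041 0 0 0 0 0.13 0;-0.041 0 0 0 0 0.13 0;-0.041 0 0 0 0 0.13 0;-0.041 0 0 0 0 0.13 0;0 0 0 0 0 0.2 0;0 0 0 0 0 0.2 0;0 0 0 0 0 0.2 0;0 0 0 0 0 0.2 0;0 0 0 0 0 0.2 0;0 0 0 0 0 0 0")

```text
time_s: 3.57
tool_pos: [0.4885, -0.4101, 0.3608]
tool_rot: [179.5, 2.0, 13.5]
force: [0.1, 0.3, 0.8]
grip_width: 0.0435
```

```bash
cat >> h.py <<'E'
from scipy.spatial.transform import Rotation as Ro
def rel(target,yaw=None):
    """shift in tool axes to target TCP pos"""
    o=env.get_obs();R=Ro.from_euler('xyz',o['tool_rot'],degrees=True)
    out=[R.inv().apply(np.array(target)-o['tool_pos']).round(4)]
    if yaw is not None:
        G=Ro.from_euler('xyz',[180,0,yaw],degrees=True)
        out.append(((R.inv()*G).as_rotvec()/0.5).round(3))
    print(o['time_s'],o['tool_pos'].round(4),o['tool_rot'].round(2),out)
E
python3 - <<'E'
from h import *
print(env.get_obs()['qpos'])
rel([.4855,-.4355,.2],15.6)
E
```

```text
[  0.99551215  20.46760648  49.40159719  73.14157759 -13.40299345
  93.66789718 -28.7008835 ]
3.5667 [ 0.4885 -0.4101  0.3608] [179.54   2.04  13.48] [array([-0.0031,  0.0227,  0.1612]), array([ 0.015,  0.072, -0.074])]
```

Emit:
servo_tool(moves="-0.002 0.022 0.04 0.015 0.072 -0.074 0;0 0 0.04 0 0 0 0;0 0 0.04 0 0 0 0;0 0 0.03 0 0 0 0;0 0 0 0 0 0 0")

```text
time_s: 3.98
tool_pos: [0.4925, -0.4317, 0.2117]
tool_rot: [179.7, -0.3, 16.7]
force: [0.1, 0.9, -0.9]
grip_width: 0.0434
```

Run:
```python
from h import *
rel([.4855,-.4355,.1],15.6)
import pickle
for n in ["scene","wrist","top"]:
    c=env.read_camera(n); pickle.dump(c,open(f"{n}1.pkl","wb")); save(c["img"],f"pics/{n}1.png")
```

```text
3.9833 [ 0.4925 -0.4317  0.2117] [179.73  -0.31  16.7 ] [array([-0.0084,  0.0011,  0.1116]), array([ 0.009, -0.011,  0.038])]
```

View pics/scene1.png

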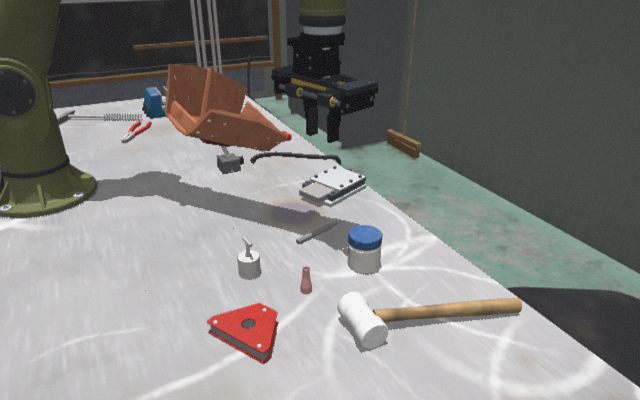

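View pics/wrist1.png

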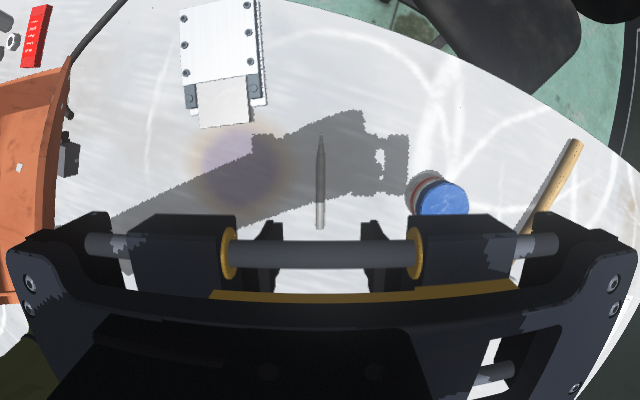

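View pics/top1.png

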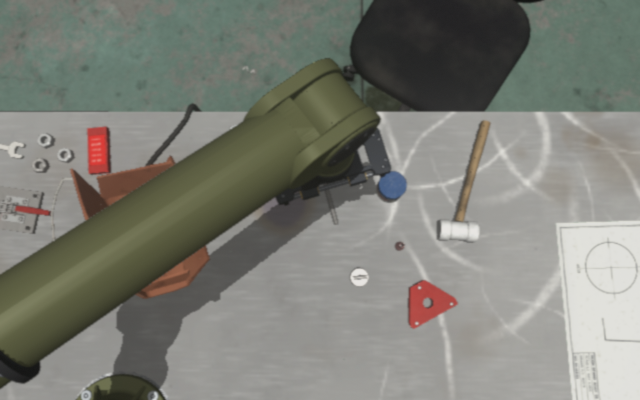

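```bash
cat >> h.py <<'E'
def wplane(c,obs,uv,h):
    uv=np.atleast_2d(np.asarray(uv,float));K=c["mtx"];f=K[0,0]
    d=(uv-[K[0,2],K[1,2]]); r=np.linalg.norm(d,axis=1)+1e-9; th=r/f
    ray=np.stack([np.sin(th)*d[:,0]/r,-np.sin(th)*d[:,1]/r,-np.cos(th)],1)
    R=Ro.from_euler('xyz',obs['tool_rot'],degrees=True).as_matrix()
    H=c["hand_eye"]; W=np.eye(4);W[:3,:3]=R;W[:3,3]=obs['tool_pos']; T=W@H
    rw=ray@T[:3,:3].T;o=T[:3,3];t=(h-o[2])/rw[:,2]
    return o+rw*t[:,None]
E
python3 - <<'E'
from h import *
import pickle
c=pickle.load(open("wrist1.pkl","rb"))
im=c["img"][70:240,160:360]
save(cv2.resize(im,None,fx=4,fy=3.5,interpolation=cv2.INTER_CUBIC)[:600],"pics/wz1.png")
o=env.get_obs();pickle.dump(o,open("o1.pkl","wb"))
t=wplane(c,o,[(320.5,135),(320,229)],.0055);print(t,t.mean(0),np.linalg.norm(t[0]-t[1]),np.degrees(np.arctan2(*(t[0]-t[1])[1::-1])))
E
```

```text
[[ 0.54303604 -0.42462006  0.0055    ]
 [ 0.4315516  -0.45710065  0.0055    ]] [ 0.48729382 -0.44086036  0.0055    ] 0.11611963848375471 16.2432915690556
```

View pics/wz1.png

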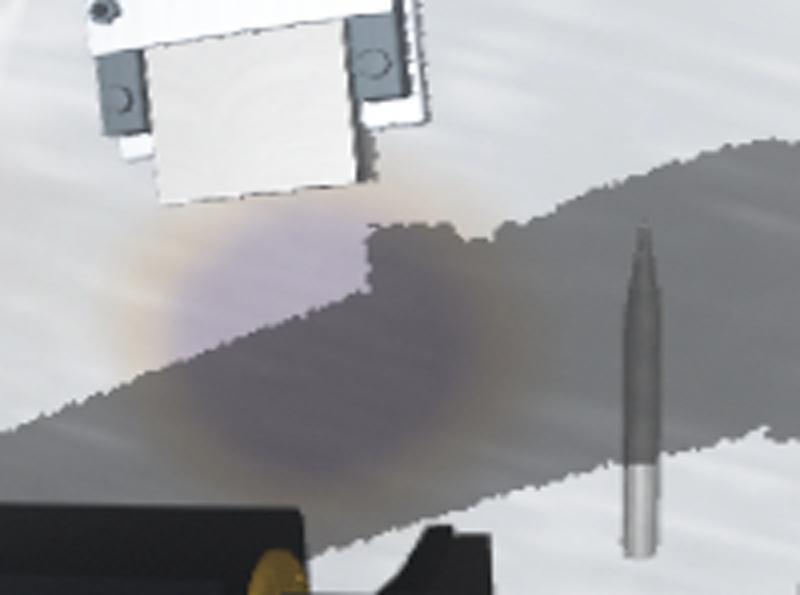

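Run:
```python
from h import *
import pickle
c=pickle.load(open("wrist1.pkl","rb"))
o=pickle.load(open("o1.pkl","rb"));print(o['tool_pos'],o['tool_rot'],o['joint_velocities'].round(2))
f=lambda p:(np.array(p,float)+.5)/[4,3.5]-.5+[160,70]
for p,h in [((645,222),.0055),((640,556),.0055),((165,203),.024),((357,182),.024),((148,48),.03),((345,17),.03)]:
    print(wplane(c,o,f(p),h)[0].round(4))
```

```text
[ 0.49515006 -0.43504983  0.2197915 ] [179.16905844  -0.67737204  16.61673904] [-0.14 -1.24  0.76 -2.17 -0.02 -0.25 -0.33]
[ 0.5453 -0.4244  0.0055]
[ 0.4321 -0.4565  0.0055]
[ 0.5156 -0.2872  0.024 ]
[ 0.5364 -0.3421  0.024 ]
[ 0.5647 -0.2702  0.03  ]
[ 0.587  -0.3251  0.03  ]
```

Run:
```python
from h import *
import pickle
for i in range(5):
    o=env.get_obs();print(o['time_s'],o['tool_pos'].round(4),o['tool_rot'].round(2));c=env.read_camera("wrist")
    print(wplane(c,o,[(320.7,133),(319.6,228.5)],.0055).round(4))
pickle.dump((c,o),open("w2.pkl","wb"));save(c["img"],"pics/w2.png")
```

```text
4.1333 [ 0.4952 -0.435   0.2198] [179.17  -0.68  16.62]
[[ 0.5454 -0.4242  0.0055]
 [ 0.432  -0.4564  0.0055]]
4.1833 [ 0.4956 -0.4356  0.221 ] [179.06  -0.76  16.6 ]
[[ 0.5462 -0.4251  0.0055]
 [ 0.4325 -0.4574  0.0055]]
4.2333 [ 0.4958 -0.4358  0.2213] [179.03  -0.79  16.59]
[[ 0.5465 -0.4254  0.0055]
 [ 0.4327 -0.4577  0.0055]]
4.2833 [ 0.4957 -0.4358  0.2213] [179.03  -0.8   16.58]
[[ 0.5465 -0.4254  0.0055]
 [ 0.4327 -0.4577  0.0055]]
4.3333 [ 0.4956 -0.4357  0.221 ] [179.05  -0.79  16.57]
[[ 0.5463 -0.4252  0.0055]
 [ 0.4327 -0.4574  0.0055]]
```

Run:
```python
from h import *
import pickle
c,o=pickle.load(open("w2.pkl","rb"))
im=c["img"][70:240,160:360]
save(cv2.resize(im,None,fx=4,fy=3.5,interpolation=cv2.INTER_CUBIC)[:600],"pics/wz2.png")
rel([.4855,-.436,.1],15.8)
```

```text
4.3833 [ 0.4954 -0.4355  0.2206] [179.08  -0.77  16.56] [array([-0.0113, -0.0043,  0.1204]), array([ 0.032, -0.027,  0.026])]
```

View pics/wz2.png

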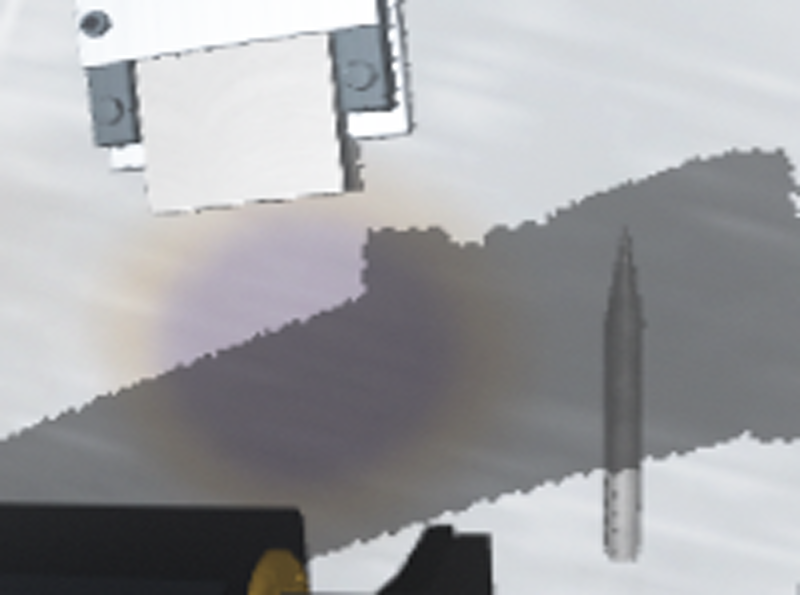

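Run:
```python
from h import *
import pickle
c,o=pickle.load(open("w2.pkl","rb"))
f=lambda p:(np.array(p,float)+.5)/[4,3.5]-.5+[160,70]
for p,h in [((626,228),.0055),((622,560),.0055),((152,214),.024),((345,193),.024),((136,62),.03),((332,32),.03)]:
    print(wplane(c,o,f(p),h)[0].round(4))
```

```text
[ 0.5428 -0.4206  0.0055]
[ 0.4296 -0.4525  0.0055]
[ 0.512  -0.2846  0.024 ]
[ 0.533  -0.3403  0.024 ]
[ 0.5605 -0.2683  0.03  ]
[ 0.5826 -0.3235  0.03  ]
```

Emit:
servo_tool(moves="-0.0095 0 0.04 0.032 -0.027 0.026 0;0 0 0.04 0 0 0 0;0 0 0.03 0 0 0 0;0 0 0 0 0 0 0;0 0 0 0 0 0 0")

```text
time_s: 4.8
tool_pos: [0.4921, -0.4425, 0.1162]
tool_rot: [179.4, -0.6, 16.0]
force: [-0.1, -0.7, 0.4]
grip_width: 0.0432
```

Run:
```python
from h import *
rel([.4858,-.436,.0135],15.7)
```

```text
4.8 [ 0.4921 -0.4425  0.1162] [179.35  -0.57  15.98] [array([-0.0053, -0.0092,  0.1026]), array([ 0.023, -0.02 ,  0.01 ])]
```

Emit:
servo_tool(moves="-0.005 -0.009 0.03 0.023 -0.02 0.01 0;0 0 0.02 0 0 0 0;0 0 0.015 0 0 0 0;0 0 0 0 0 0 0;0 0 0 0 0 0 0")

```text
time_s: 5.22
tool_pos: [0.4915, -0.4402, 0.061]
tool_rot: [179.3, -0.6, 15.8]
force: [-0.1, -0.5, 1.1]
grip_width: 0.0435
```

Run:
```python
from h import *
rel([.4858,-.436,.0135],15.7)
```

```text
5.2167 [ 0.4915 -0.4402  0.061 ] [179.31  -0.58  15.82] [array([-0.0049, -0.0062,  0.0474]), array([ 0.024, -0.02 ,  0.004])]
```

Emit:
servo_tool(moves="-0.005 -0.006 0.02 0.024 -0.02 0 0;-0.004 -0.005 0.01 0.02 -0.02 0 0;-0.003 -0.004 0.005 0.015 -0.015 0 0;-0.003 -0.004 0 0.015 -0.015 0 0")

```text
time_s: 5.55
tool_pos: [0.4742, -0.4282, 0.0295]
tool_rot: [-178.8, 1.2, 15.9]
force: [-0.9, 0.4, 0.1]
grip_width: 0.0439
```

Run:
```python
from h import *
rel([.4858,-.436,.0135],15.7)
```

```text
5.55 [ 0.4742 -0.4282  0.0295] [-178.82    1.24   15.87] [array([0.0093, 0.011 , 0.0156]), array([-0.041,  0.043,  0.006])]
```

Emit:
servo_tool(moves="0.009 0.011 0 -0.04 0.04 0 0;0 0 0 0 0 0 0;0 0 0 0 0 0 0")

```text
time_s: 5.8
tool_pos: [0.4867, -0.4367, 0.0298]
tool_rot: [180.0, 0.0, 15.9]
force: [-0.7, -0.3, 0.7]
grip_width: 0.0436
```

Run:
```python
from h import *
rel([.4858,-.436,.0135],15.7)
```

```text
5.8 [ 0.4867 -0.4367  0.0298] [1.7996e+02 2.0000e-02 1.5860e+01] [array([-0.0006, -0.001 ,  0.0163]), array([0.001, 0.001, 0.006])]
```

Emit:
servo_tool(moves="0 0 0.005 0 0 0 0;0 0 0.005 0 0 0 0;0 0 0.004 0 0 0 0;0 0 0 0 0 0 0;0 0 0 0 0 0 0")

```text
time_s: 6.22
tool_pos: [0.4874, -0.4375, 0.0154]
tool_rot: [179.9, -0.1, 15.9]
force: [-0.1, -0.8, 0.2]
grip_width: 0.0435
```

Run:
```python
from h import *
rel([.4858,-.436,.0135],15.7)
```

```text
6.2167 [ 0.4874 -0.4375  0.0154] [ 1.7987e+02 -5.0000e-02  1.5870e+01] [array([-0.0012, -0.0019,  0.0019]), array([ 0.005, -0.002,  0.006])]
```

Emit:
servo_tool(moves="-0.001 -0.0015 0.0015 0.004 0 0.006 0;0 0 0 0 0 0 1;0 0 0 0 0 0 1;0 0 0 0 0 0 1;0 0 0 0 0 0 1;0 0 0 0 0 0 1;0 0 0 0 0 0 1", squeeze=30)

```text
time_s: 6.8
tool_pos: [0.4858, -0.4362, 0.0139]
tool_rot: [-180.0, -0.0, 15.7]
force: [-0.0, 0.7, 0.0]
grip_width: 0.0109
```

Emit:
servo_tool(moves="0 0 -0.01 0 0 0 1;0 0 -0.01 0 0 0 1;0 0 -0.01 0 0 0 1;0 0 -0.01 0 0 0 1;0 0 0 0 0 0 1;0 0 0 0 0 0 1")

```text
time_s: 7.3
tool_pos: [0.4861, -0.4366, 0.0594]
tool_rot: [179.9, -0.1, 15.7]
force: [-0.6, -0.6, -0.4]
grip_width: 0.0106
```

Run:
```python
from h import *
rel([.4517,-.3395,.052],21.5)
import pickle
o=env.get_obs()
c=env.read_camera("wrist"); pickle.dump((c,o),open("w3.pkl","wb")); save(c["img"],"pics/w3.png")
c=env.read_camera("scene"); save(cv2.resize(c["img"][150:290,180:400],None,fx=3.5,fy=3.5),"pics/s3.png")
```

```text
7.3 [ 0.4861 -0.4366  0.0594] [ 1.7993e+02 -1.1000e-01  1.5660e+01] [array([-0.0069, -0.1028,  0.0073]), array([ 0.002, -0.004, -0.204])]
```

View pics/w3.png

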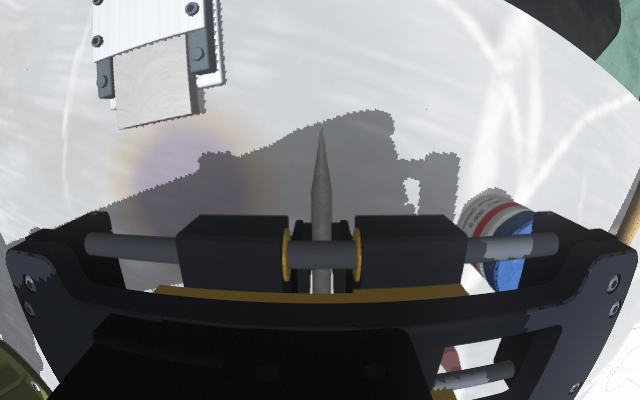

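View pics/s3.png

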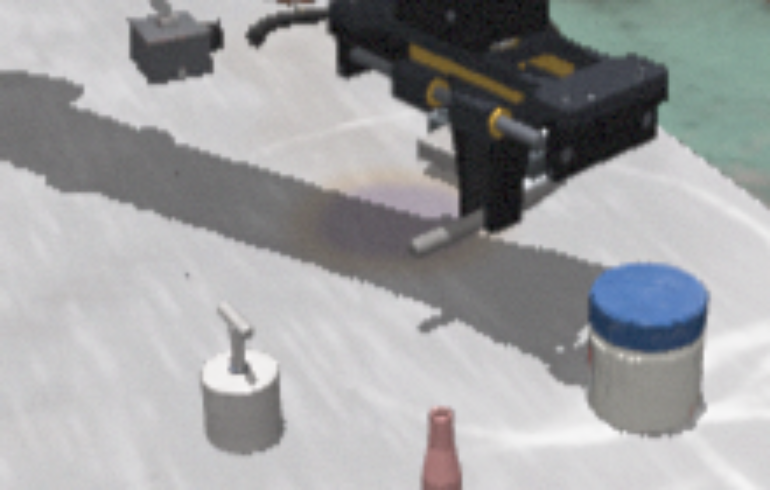

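Emit:
servo_tool(moves="-0.01 -0.01 0 0 0 -0.1 1;0 -0.02 0 0 0 -0.1 1;0 -0.025 0 0 0 0 1;0 -0.02 0 0 0 0 1;0 -0.01 0 0 0 0 1;0 0 0 0 0 0 1;0 0 0 0 0 0 1")

```text
time_s: 7.98
tool_pos: [0.4429, -0.3562, 0.0551]
tool_rot: [-179.9, 0.2, 21.6]
force: [0.0, -0.2, -0.5]
grip_width: 0.0108
```

Run:
```python
from h import *
rel([.4517,-.3395,.027],21.5)
```

```text
7.9833 [ 0.4429 -0.3562  0.0551] [-1.7989e+02  1.6000e-01  2.1630e+01] [array([ 0.0144, -0.0122,  0.0281]), array([-0.004,  0.006,  0.004])]
```

Lower first, staying back, then look.

Emit:
servo_tool(moves="0 -0.006 0.007 0 0 0 1;0 -0.006 0.007 0 0 0 1;0 0 0.007 0 0 0 1;0 0 0.005 0 0 0 1;0 0 0 0 0 0 1;0 0 0 0 0 0 1")

```text
time_s: 8.48
tool_pos: [0.4378, -0.3468, 0.0253]
tool_rot: [-180.0, 0.3, 21.5]
force: [-1.1, -0.1, -1.4]
grip_width: 0.0103
```

Run:
```python
from h import *
rel([.4517,-.3395,.027],21.5)
import pickle
o=env.get_obs()
c=env.read_camera("wrist"); pickle.dump((c,o),open("w4.pkl","wb")); 
save(cv2.resize(c["img"][0:200,200:400],None,fx=4,fy=3,interpolation=cv2.INTER_CUBIC),"pics/w4.png")
c=env.read_camera("scene"); save(cv2.resize(c["img"][150:290,220:400],None,fx=4,fy=4),"pics/s4.png")
```

```text
8.4833 [ 0.4378 -0.3468  0.0253] [-179.98    0.31   21.5 ] [array([ 0.0156, -0.0017, -0.0018]), array([-0.001,  0.011,  0.   ])]
```

View pics/w4.png

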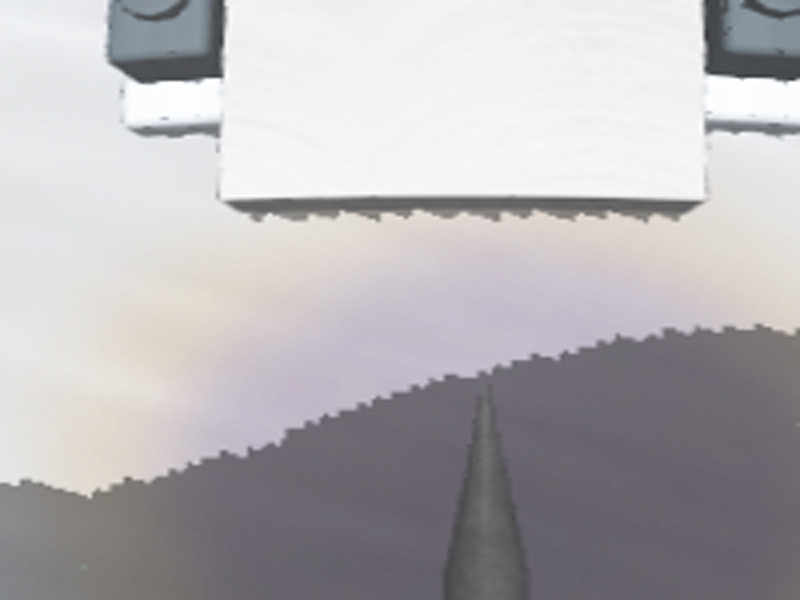

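View pics/s4.png

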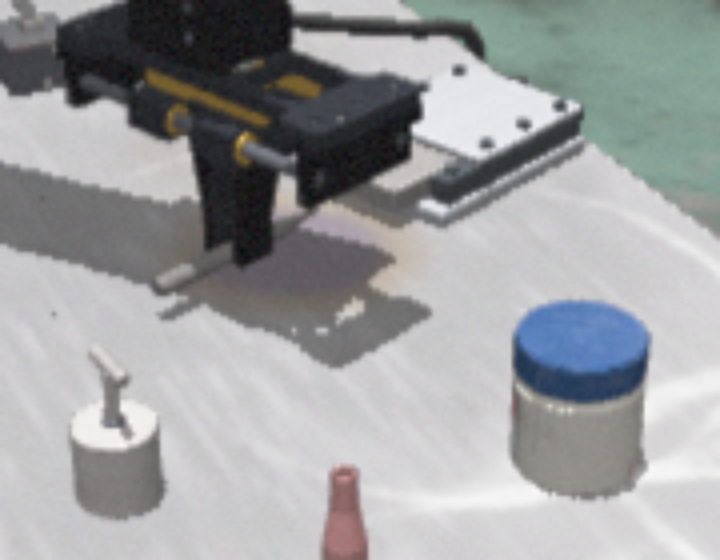

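Run:
```python
from h import *
import pickle
c,o=pickle.load(open("w4.pkl","rb"))
f=lambda p:(np.array(p,float)+.5)/[4,3]-.5+[200,0]
R=Ro.from_euler('xyz',o['tool_rot'],degrees=True)
for p,h in [((485,385),.0168),((225,199),.024),((703,196),.024)]:
    q=wplane(c,o,f(p),h)[0]; print(q.round(4),R.inv().apply(q-o['tool_pos']).round(4))
```

```text
[ 0.494  -0.3259  0.0168] [0.06   0.0011 0.0082]
[ 0.5119 -0.2846  0.024 ] [ 0.0918 -0.0307  0.0008]
[ 0.5335 -0.3389  0.024 ] [0.092  0.0277 0.0008]
```

Emit:
servo_tool(moves="0.006 -0.0026 -0.0015 0 0 0 1;0.006 0 0 0 0 0 1;0.006 0 0 0 0 0 1;0.003 0 0 0 0 0 1;0 0 0 0 0 0 1;0 0 0 0 0 0 1")

```text
time_s: 9.08
tool_pos: [0.4606, -0.3362, 0.0286]
tool_rot: [179.9, 0.2, 21.6]
force: [0.4, 0.5, -0.7]
grip_width: 0.0107
```

```bash
cat > look.py <<'E'
import sys
from h import *
import pickle
n=sys.argv[1]
o=env.get_obs()
print(o['time_s'],o['tool_pos'].round(4),o['tool_rot'].round(2),o['force'].round(2),o['grip_width'])
d=np.array([np.cos(np.radians(21.5)),np.sin(np.radians(21.5))]);l=np.array([d[1],-d[0]])
q=o['tool_pos'][:2]-np.array([0.5695,-0.2935]); print("jig x of TCP",q@d,"lat",q@l)
R=Ro.from_euler('xyz',o['tool_rot'],degrees=True);print("align",((R.inv()*Ro.from_euler('xyz',[180,0,21.5],degrees=True)).as_rotvec()/.5).round(3))
c=env.read_camera("wrist"); pickle.dump((c,o),open(f"{n}.pkl","wb")); 
save(cv2.resize(c["img"][0:200,200:400],None,fx=4,fy=3,interpolation=cv2.INTER_CUBIC),f"pics/{n}.png")
E
python3 look.py w5
```

```text
9.0833 [ 0.4606 -0.3362  0.0286] [1.7986e+02 1.5000e-01 2.1550e+01] [ 0.37  0.53 -0.74] 0.010686546906123369
jig x of TCP -0.11695165061103609 lat -0.0001443649320958222
align [0.005 0.005 0.002]
```

View pics/w5.png

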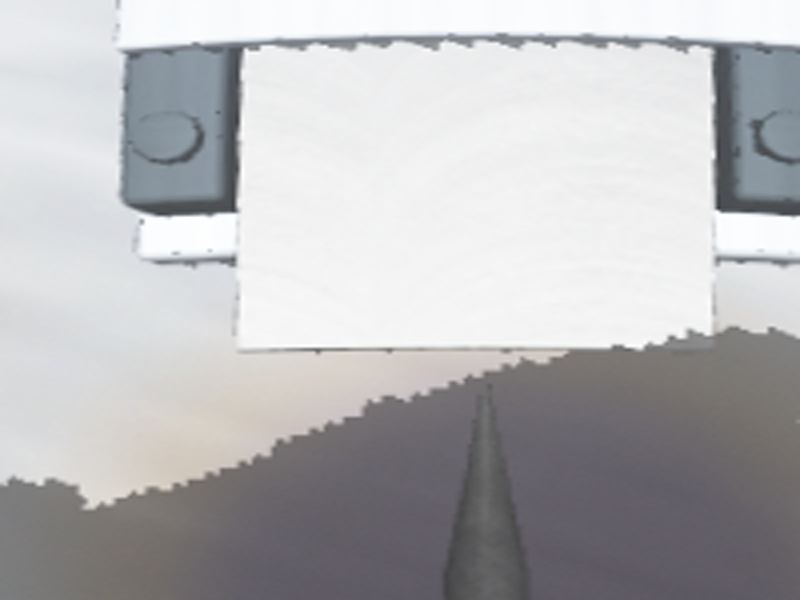

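Emit:
servo_tool(moves="0.005 -0.001 0.0015 0 0 0 1;0.005 0 0 0 0 0 1;0.005 0 0 0 0 0 1;0 0 0 0 0 0 1")

```text
time_s: 9.47
tool_pos: [0.4724, -0.3306, 0.0265]
tool_rot: [179.9, 0.4, 21.4]
force: [-0.6, 0.1, -1.1]
grip_width: 0.0107
```

```bash
python3 look.py w6
```

```text
9.4667 [ 0.4724 -0.3306  0.0265] [179.92   0.37  21.42] [-0.57  0.12 -1.15] 0.010677593274598827
jig x of TCP -0.10389288669411399 lat -0.001089892636414091
align [ 0.003  0.013 -0.003]
```

View pics/w6.png

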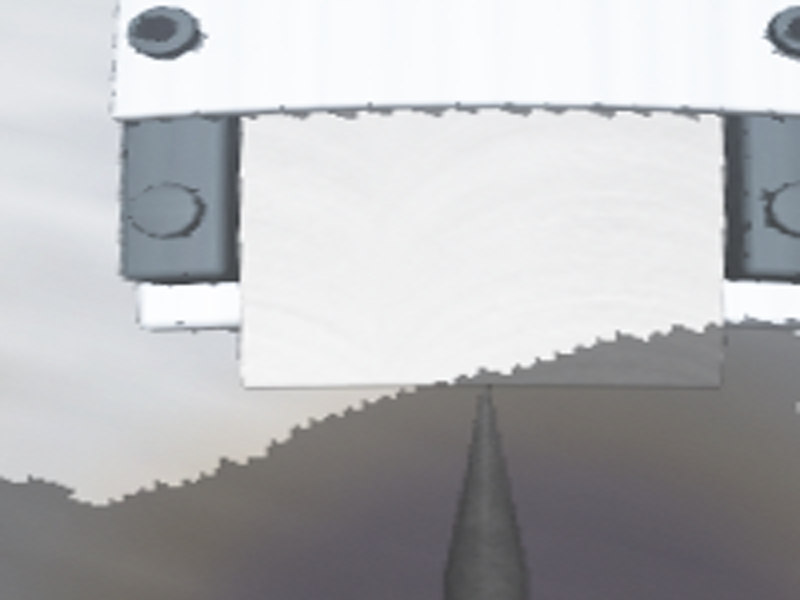

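```bash
cat > prot.py <<'E'
import sys
from h import *
import pickle
n,rc,rb=sys.argv[1],float(sys.argv[2]),float(sys.argv[3])
c,o=pickle.load(open(n+".pkl","rb"))
f=lambda p:(np.array(p,float)+.5)/[4,3]-.5+[200,0]
a=wplane(c,o,f((480,rc)),.030)[0];b=wplane(c,o,f((480,rb)),.024)[0]
print("protrusion",np.linalg.norm((a-b)[:2]),b.round(4))
E
python3 prot.py w5 42 348; python3 prot.py w6 110 386
```

```text
protrusion 0.051135933461870696 [ 0.5225 -0.3124  0.024 ]
protrusion 0.0447698516669262 [ 0.5285 -0.3091  0.024 ]
```

Emit:
servo_tool(moves="-0.005 0 0 0 0 0 1;-0.005 0 0 0 0 0 1;0 0 0 0 0 0 1;0 0 0 0 0 0 1;0 0 0 0 0 0 1")

```text
time_s: 9.93
tool_pos: [0.463, -0.3343, 0.0268]
tool_rot: [179.9, 0.2, 21.4]
force: [-0.3, -0.1, -0.4]
grip_width: 0.0105
```

```bash
python3 look.py w7
```

```text
9.9333 [ 0.463  -0.3343  0.0268] [179.89   0.23  21.4 ] [-0.26 -0.06 -0.41] 0.010508597862289243
jig x of TCP -0.11409693040953289 lat -0.0010679924483333358
align [ 0.004  0.008 -0.004]
```

View pics/w7.png

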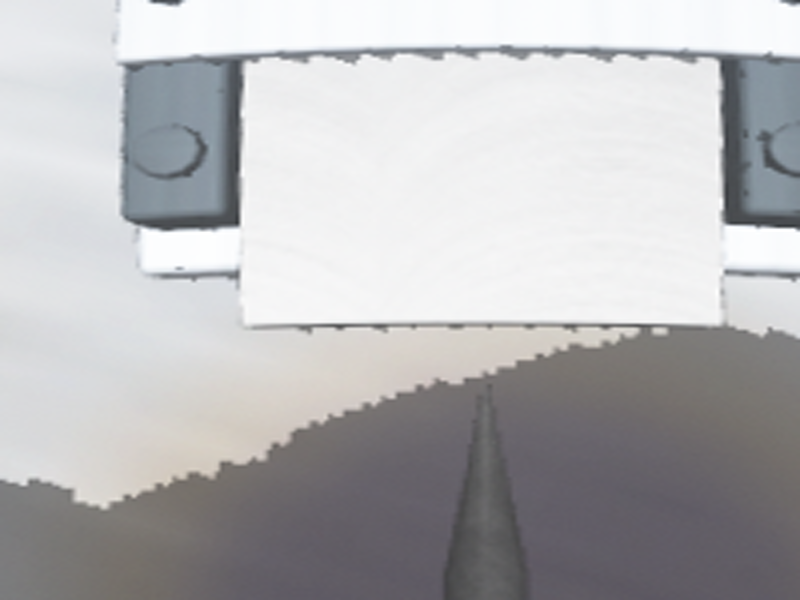

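Emit:
servo_tool(moves="0.005 0 0 0 0.005 0 1;0.005 0 0 0 0 0 1;0.005 0 0 0 0 0 1;0.003 0 0 0 0 0 1;0 0 0 0 0 0 1")

```text
time_s: 10.4
tool_pos: [0.4796, -0.328, 0.0266]
tool_rot: [179.9, 0.2, 21.4]
force: [-2.4, -0.8, -0.2]
grip_width: 0.0104
```

```bash
python3 look.py w8
```

```text
10.4 [ 0.4796 -0.328   0.0266] [179.92   0.25  21.36] [-2.4  -0.76 -0.25] 0.010398031862801535
jig x of TCP -0.09626911392469889 lat -0.0008494271593344429
align [ 0.003  0.009 -0.005]
```

View pics/w8.png

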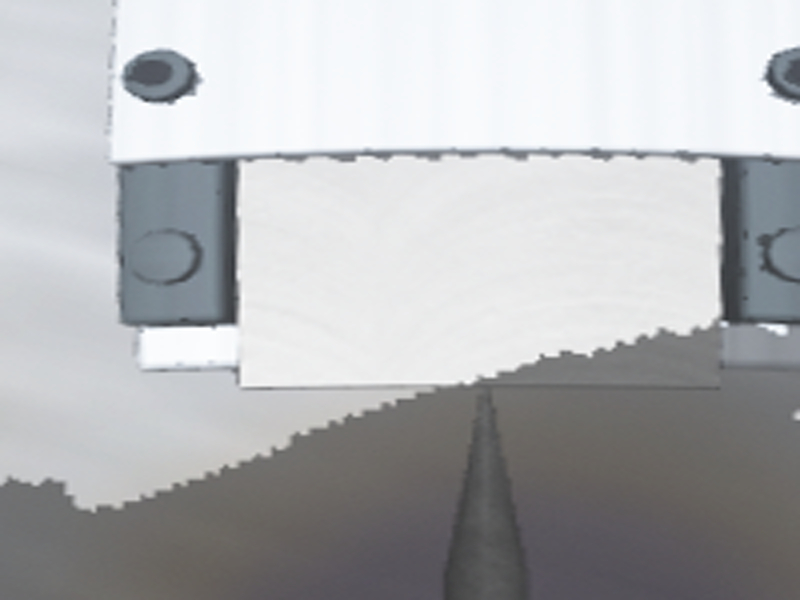

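Emit:
servo_tool(moves="-0.005 0 0 0 0.005 -0.004 1;-0.005 0 0 0 0 0 1;0 0 0 0 0 0 1;0 0 0 0 0 0 1;0 0 0 0 0 0 1")

```text
time_s: 10.87
tool_pos: [0.471, -0.3312, 0.0267]
tool_rot: [179.9, -0.1, 21.5]
force: [0.5, 0.0, -0.3]
grip_width: 0.0105
```

```bash
python3 prot.py w8 155 386; python3 look.py w9
```

```text
protrusion 0.037271862381401635 [ 0.5357 -0.3066  0.024 ]
10.8667 [ 0.471  -0.3312  0.0267] [ 1.799e+02 -1.000e-01  2.151e+01] [ 0.53  0.01 -0.26] 0.01051674085890031
jig x of TCP -0.10549106302127166 lat -0.0010743888655079209
align [ 0.004 -0.003  0.   ]
```

View pics/w9.png

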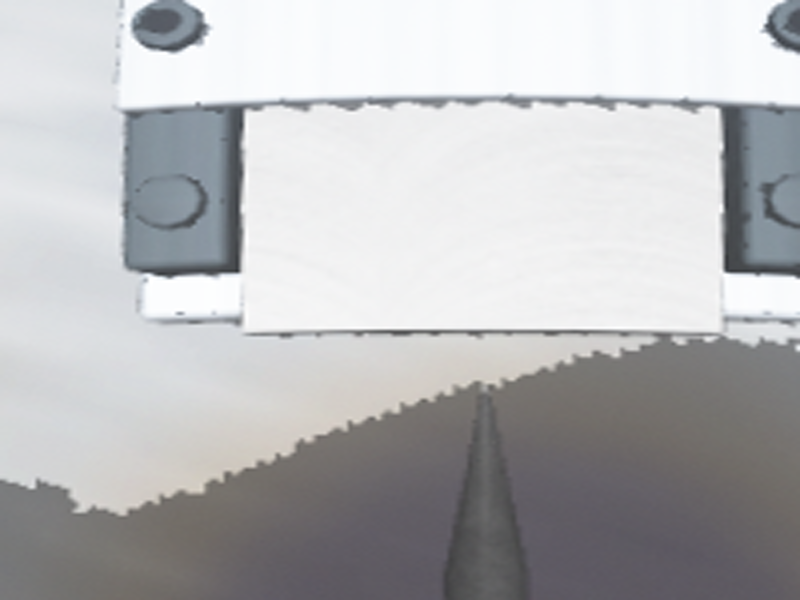

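Emit:
servo_tool(moves="0.005 0 0 0 0 0 1;0.005 0 0 0 0 0 1;0.004 0 0 0 0 0 1;0.004 0 0 0 0 0 1;0 0 0 0 0 0 1")

```text
time_s: 11.33
tool_pos: [0.4874, -0.3249, 0.0265]
tool_rot: [179.9, 0.1, 21.5]
force: [-0.4, 0.5, -0.9]
grip_width: 0.0106
```

```bash
python3 look.py w10|head -3
```

```text
11.3333 [ 0.4874 -0.3249  0.0265] [1.7993e+02 9.0000e-02 2.1460e+01] [-0.4   0.47 -0.95] 0.010556379662554896
jig x of TCP -0.08784493065852574 lat -0.0008715351074965377
align [ 0.002  0.003 -0.001]
```

Emit:
servo_tool(moves="-0.005 0 0 0 0 0 1;-0.005 0 0 0 0 0 1;0 0 0 0 0 0 1;0 0 0 0 0 0 1;0 0 0 0 0 0 1")

```text
time_s: 11.8
tool_pos: [0.4789, -0.3279, 0.0267]
tool_rot: [179.9, -0.1, 21.5]
force: [-0.6, -0.3, -1.2]
grip_width: 0.0101
```

```bash
python3 look.py w11
```

```text
11.8 [ 0.4789 -0.3279  0.0267] [ 1.7991e+02 -1.0000e-01  2.1500e+01] [-0.57 -0.33 -1.15] 0.010121760711570527
jig x of TCP -0.09687587051817002 lat -0.0012046655589474378
align [ 0.003 -0.003 -0.   ]
```

View pics/w11.png

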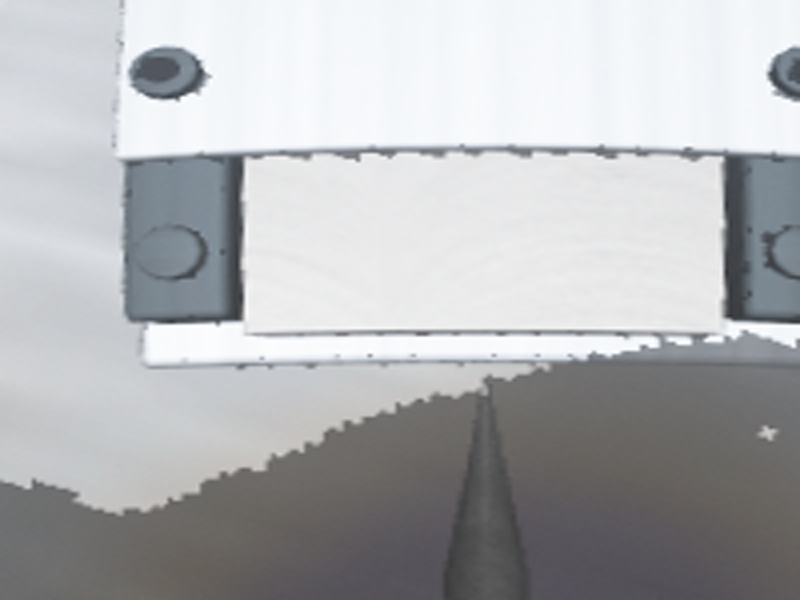

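Emit:
servo_tool(moves="0.005 0 0 0 0 0 1;0.004 0 0 0 0 0 1;0.003 0 0 0 0 0 1;0.003 0 0 0 0 0 1;0 0 0 0 0 0 1")

```text
time_s: 12.27
tool_pos: [0.4925, -0.3228, 0.0265]
tool_rot: [179.9, 0.1, 21.5]
force: [0.3, 0.3, -1.1]
grip_width: 0.0104
```

```bash
python3 prot.py w11 148 332;python3 look.py w12|head -3
```

```text
protrusion 0.02964760521170321 [ 0.5433 -0.3031  0.024 ]
12.2667 [ 0.4925 -0.3228  0.0265] [1.7994e+02 8.0000e-02 2.1450e+01] [ 0.28  0.33 -1.09] 0.010355049750794024
jig x of TCP -0.08241180033778946 lat -0.000978162680493167
align [ 0.002  0.003 -0.002]
```

Draw clear, then a further tap with small rows, watching the force.

Emit:
servo_tool(moves="-0.005 0 0 0 0 0 1;-0.003 0 0 0 0 0 1;0 0 0 0 0 0 1;0 0 0 0 0 0 1")

```text
time_s: 12.65
tool_pos: [0.4859, -0.3251, 0.0266]
tool_rot: [179.9, -0.1, 21.5]
force: [-0.2, 0.8, -0.8]
grip_width: 0.0109
```

Emit:
servo_tool(moves="0.004 0 0 0 0 0 1;0.004 0 0 0 0 0 1;0.003 0 0 0 0 0 1;0.003 0 0 0 0 0 1")

```text
time_s: 12.98
tool_pos: [0.4975, -0.3207, 0.0265]
tool_rot: [180.0, 0.1, 21.4]
force: [-4.3, -1.5, 1.7]
grip_width: 0.0106
```

```bash
python3 look.py w13
```

```text
12.9833 [ 0.4975 -0.3207  0.0265] [1.7996e+02 8.0000e-02 2.1400e+01] [-4.33 -1.48  1.68] 0.010552456945607842
jig x of TCP -0.07691724465912561 lat -0.0010726574220956818
align [ 0.001  0.003 -0.004]
```

View pics/w13.png

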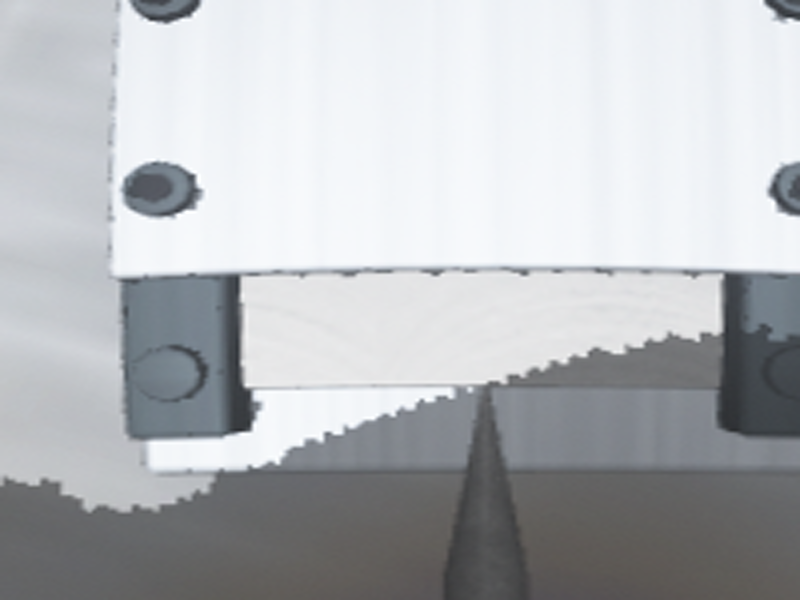

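Emit:
servo_tool(moves="-0.005 0 0 0 0 0 1;-0.003 0 0 0 0 0 1;0 0 0 0 0 0 1;0 0 0 0 0 0 1")

```text
time_s: 13.37
tool_pos: [0.4925, -0.3225, 0.0266]
tool_rot: [179.9, -0.1, 21.5]
force: [-0.0, 0.5, -1.3]
grip_width: 0.0108
```

Emit:
servo_tool(moves="0.003 0 0 0 0 0 1;0.003 0 0 0 0 0 1;0.003 0 0 0 0 0 1;0.003 0 0 0 0 0 1")

```text
time_s: 13.7
tool_pos: [0.5022, -0.3187, 0.0266]
tool_rot: [179.9, 0.0, 21.4]
force: [-4.9, -1.7, 1.1]
grip_width: 0.0104
```

Emit:
servo_tool(moves="0.003 0 0 0 0 0 1")

```text
time_s: 13.78
tool_pos: [0.5024, -0.3188, 0.0262]
tool_rot: [-180.0, 0.3, 21.4]
force: [-10.4, -3.1, 2.6]
grip_width: 0.0106
```

Emit:
servo_tool(moves="0.003 0 0 0 0 0 1")

```text
time_s: 13.87
tool_pos: [0.5024, -0.319, 0.0259]
tool_rot: [-179.9, 0.6, 21.3]
force: [-7.9, -1.6, 3.6]
grip_width: 0.0109
```

Emit:
servo_tool(moves="0.006 0 0 0 -0.01 0 1;0.006 0 0 0 -0.01 0 1")

```text
time_s: 14.03
tool_pos: [0.5031, -0.3189, 0.0247]
tool_rot: [-179.6, 2.1, 21.0]
force: [-11.8, -3.8, 3.5]
grip_width: 0.0107
```

```bash
python3 look.py w14
```

```text
14.0333 [ 0.5031 -0.3189  0.0247] [-179.61    2.13   21.02] [-11.82  -3.79   3.51] 0.010677552955399445
jig x of TCP -0.0711084729522052 lat -0.0006780288432998936
align [-0.014  0.074 -0.017]
```

View pics/w14.png

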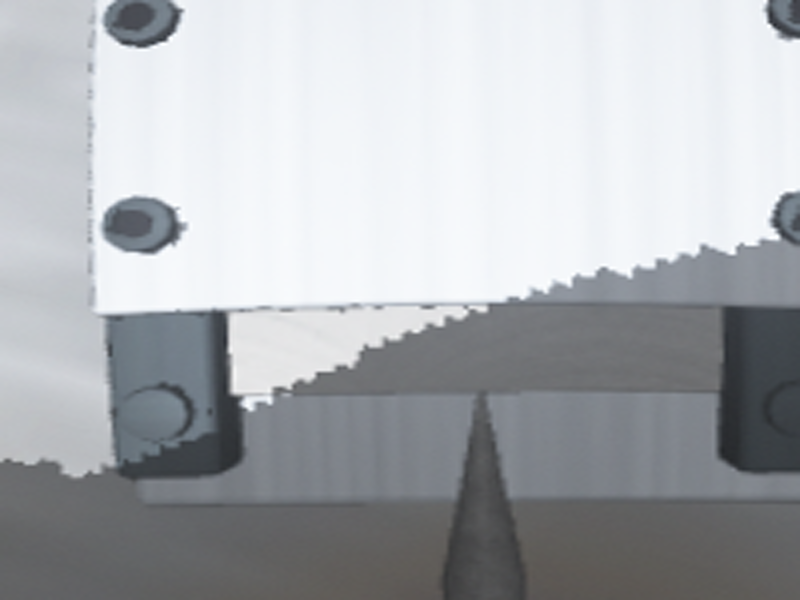

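Emit:
servo_tool(moves="-0.004 0 0 0 0.02 0 1;-0.004 0 0 0 0.02 0 1;0 0 0 0 0 0 1;0 0 0 0 0 0 1")

```text
time_s: 14.42
tool_pos: [0.496, -0.3217, 0.0242]
tool_rot: [-179.6, 1.0, 21.0]
force: [-0.0, 0.5, -0.5]
grip_width: 0.0102
```

```bash
python3 prot.py w13 268 386;python3 prot.py w14 303 393; python3 look.py w15
```

```text
protrusion 0.0189274161909299 [ 0.5536 -0.2993  0.024 ]
protrusion 0.014307243218493932 [ 0.5584 -0.2983  0.024 ]
14.4167 [ 0.496  -0.3217  0.0242] [-179.6     0.97   21.01] [-0.01  0.52 -0.53] 0.010212970034701719
jig x of TCP -0.07872396696325808 lat -0.0007031980284271012
align [-0.014  0.034 -0.017]
```

View pics/w15.png

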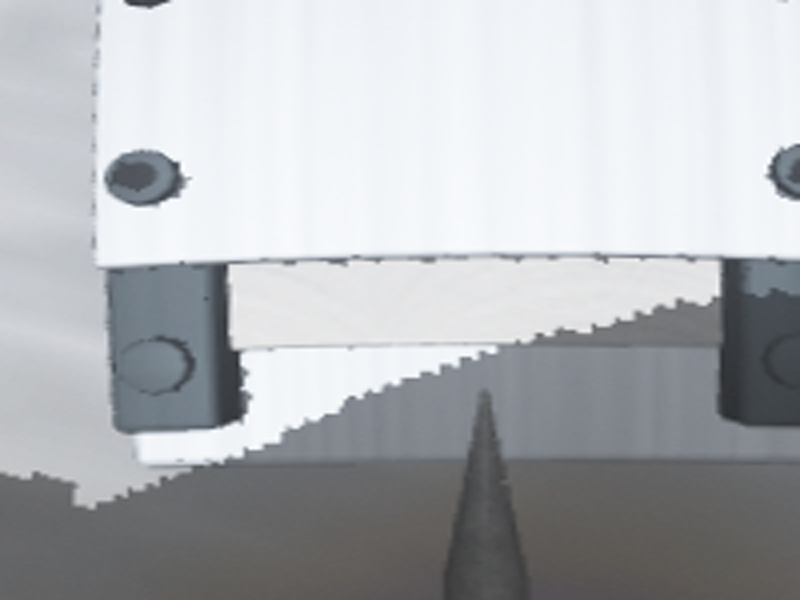

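Emit:
servo_tool(moves="0 0 -0.002 -0.014 0.034 -0.017 1;0 0 0 0 0 0 1;0.003 0 0 0 0 0 1;0.003 0 0 0 0 0 1;0.003 0 0 0 0 0 1;0.004 0 0 0 0 0 1;0.005 0 0 0 0 0 1")

```text
time_s: 15.05
tool_pos: [0.5031, -0.3191, 0.026]
tool_rot: [-179.8, 0.9, 21.4]
force: [-10.6, -2.3, 4.9]
grip_width: 0.0109
```

Emit:
servo_tool(moves="0.008 0 0 0 0.02 0 1")

```text
time_s: 15.13
tool_pos: [0.5035, -0.3188, 0.0248]
tool_rot: [-179.6, 1.0, 21.3]
force: [-18.6, -5.1, 3.4]
grip_width: 0.0104
```

```bash
python3 look.py w16
```

```text
15.1333 [ 0.5035 -0.3188  0.0248] [-179.59    1.01   21.3 ] [-18.62  -5.07   3.38] 0.01040383737673427
jig x of TCP -0.07064658444997637 lat -0.0006302494197570624
align [-0.014  0.035 -0.007]
```

View pics/w16.png

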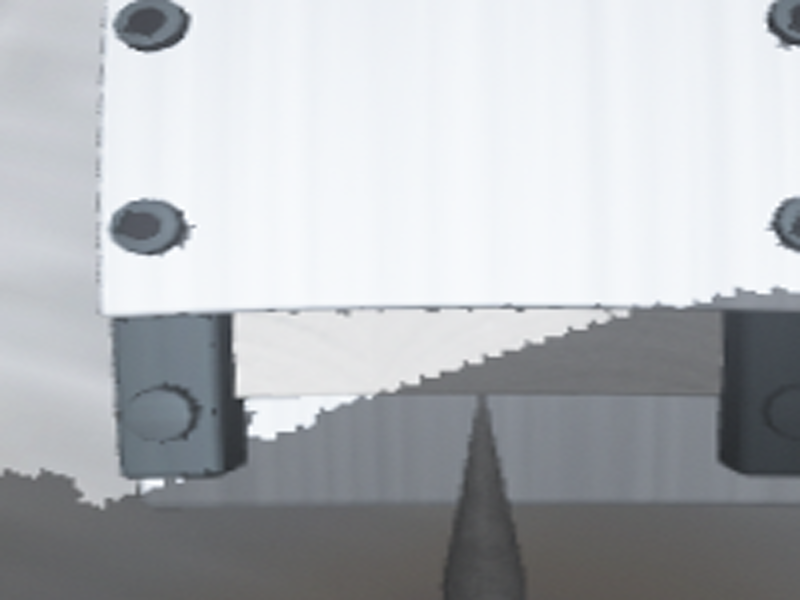

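Emit:
servo_tool(moves="-0.005 0 0 0 0 0 1;-0.01 0 0 -0.007 0.015 0 1;-0.015 0 0 0 0 0 1;-0.015 0 0 0 0 0 1;-0.01 0 0 0 0 0 1;0 0 0 0 0 0 1;0 0 0 0 0 0 1")

```text
time_s: 15.77
tool_pos: [0.447, -0.3408, 0.0251]
tool_rot: [-179.8, 0.5, 21.2]
force: [0.4, 0.5, -1.8]
grip_width: 0.0106
```

```bash
python3 look.py w17
```

```text
15.7667 [ 0.447  -0.3408  0.0251] [-179.81    0.49   21.18] [ 0.4   0.53 -1.85] 0.010592928477172548
jig x of TCP -0.13130832435621387 lat -0.000868107509295563
align [-0.007  0.017 -0.011]
```

View pics/w17.png

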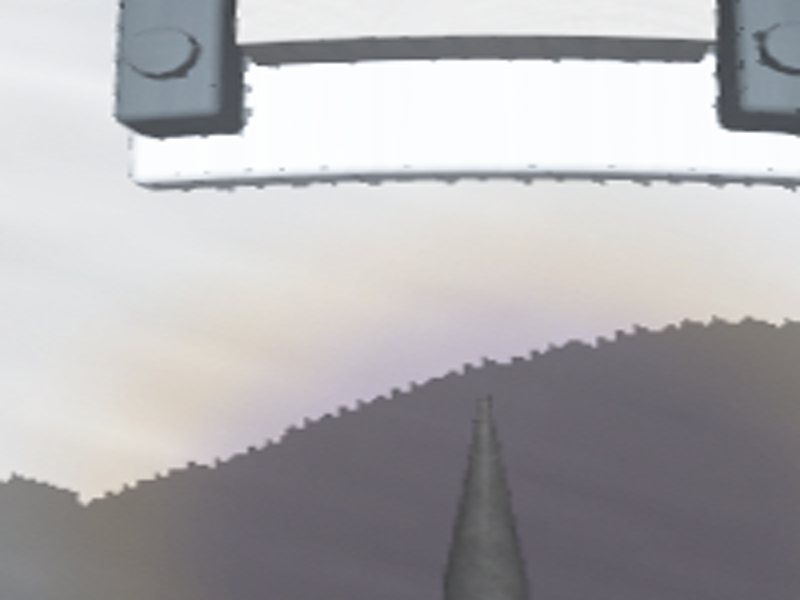

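Emit:
servo_tool(moves="0 0 0.003 -0.007 0.017 0 1;0 0 0.003 0 0 0 1;0 0 0.003 0 0 0 1;0 0 0.001 0 0 0 1;0 0 0 0 0 0 1")

```text
time_s: 16.23
tool_pos: [0.4498, -0.3407, 0.0154]
tool_rot: [179.8, -0.1, 21.4]
force: [-1.4, 0.2, 3.1]
grip_width: 0.0106
```

Emit:
servo_tool(moves="0 0 0.001 0 0 0 1;0 0 0 0 0 0 1;0 0 0 0 0 0 0.6;0 0 0 0 0 0 0.4;0 0 0 0 0 0 0.2;0 0 0 0 0 0 0.1;0 0 0 0 0 0 0;0 0 0 0 0 0 0;0 0 -0.01 0 0 0 0;0 0 -0.02 0 0 0 0;0 0 -0.03 0 0 0 0;0 0 -0.03 0 0 0 0;0 0 0 0 0 0 0;0 0 0 0 0 0 0")

```text
time_s: 17.4
tool_pos: [0.4493, -0.3395, 0.1089]
tool_rot: [180.0, -0.0, 21.4]
force: [-0.8, 0.5, -0.5]
grip_width: 0.0436
```

Run:
```python
from h import *
import pickle
o=env.get_obs();print(o['time_s'],o['tool_pos'],o['tool_rot'])
c=env.read_camera("wrist");pickle.dump((c,o),open("w18.pkl","wb"));save(c["img"],"pics/w18.png")
c=env.read_camera("scene");save(cv2.resize(c["img"][150:300,200:400],None,fx=4,fy=4),"pics/s18.png")
c=env.read_camera("top");save(c["img"],"pics/t18.png");pickle.dump(c,open("t18.pkl","wb"))
```

```text
17.4 [ 0.44930713 -0.33945887  0.10887455] [ 1.79973078e+02 -2.18610000e-02  2.13795996e+01]
```

View pics/w18.png

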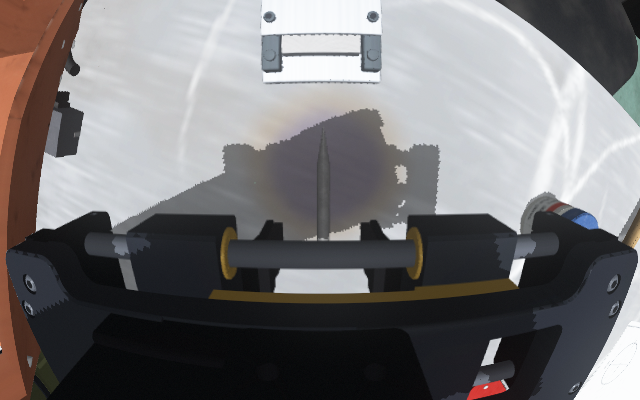

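View pics/s18.png

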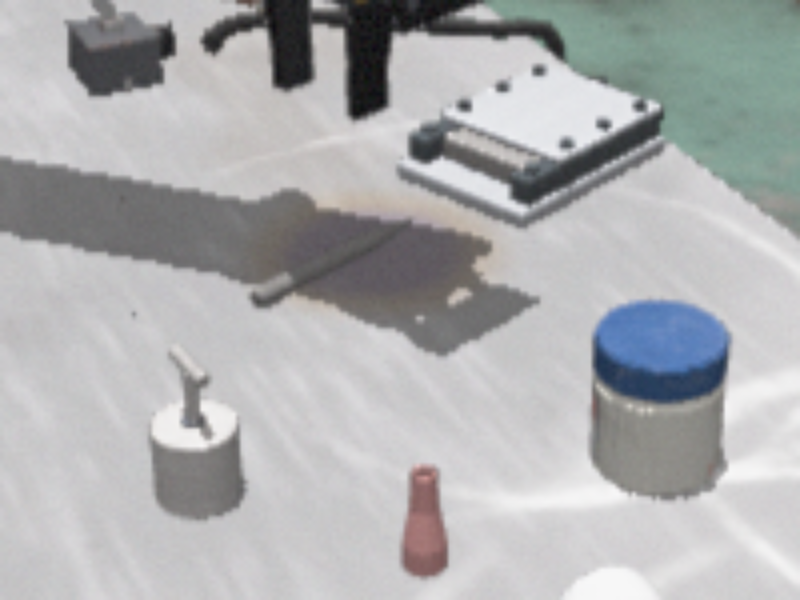

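Run:
```python
from h import *
import pickle
c0,_=pickle.load(open("w18.pkl","rb"));c=env.read_camera("wrist")
print(np.abs(c["img"][60:230,200:400].astype(int)-c0["img"][60:230,200:400]).mean(), env.get_obs()['time_s'])
a=pickle.load(open("scene0.pkl","rb"))["img"];b=env.read_camera("scene")["img"]
print("bystander region diff",[np.abs(a[y0:y1,x0:x1].astype(int)-b[y0:y1,x0:x1]).mean().round(2) for x0,x1,y0,y1 in [(345,390,222,275),(235,265,235,282),(297,315,262,296)]])
print(env.sign_off())
```

```text
2.943078431372549 17.6
bystander region diff [np.float64(8.33), np.float64(9.5), np.float64(9.62)]
the job is handed in; nothing more can be done
None
```

The job is handed in, about 17.6 s into the 61 s allowed. By my own checks the blank is home; no verdict was given.

**Taps:** I gripped the centre punch across its middle and pushed only with its pointed end. I made six gentle taps and one confirming push, drawing the punch back about 7 to 10 mm after every tap. The camera showed a clear gap after the first three taps. After the later ones I relied mainly on the measured pull-back. The blank's outer end went from about 51 mm outside the mouth to 45, 37, 30 and 19 mm after taps 1, 2, 3 and 5, and finally about 14 mm.

**Seated:** The blank stalled at the same place on two pushes, at about 12 N and then 19 N. That is well above the 4 N friction limit, and 14 mm is within the 10 to 22 mm expected when seated. I could not read the pin itself, so this rests on the stall and the protrusion.

**Punch:** It slipped about 1 mm in the grip during the hard pushes. It now lies flat on the bench, about 50 mm clear of the blank by tool position. Two wrist pictures about 0.15 s apart differed by about 3 grey levels on average. I took that as the punch being still, but I did not compare it against camera noise.

**Bystanders:** The jar, mandrel and cup stand where they were, judging by eye from the scene picture. The before-and-after pixel comparison there was inconclusive: it came out at about 8 to 10 grey levels, possibly lighting or noise, and I did not re-measure their positions.

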